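# Set the dish shaker to fast and start it

### The arm

A 6-joint arm with a two-finger parallel gripper is mounted at the origin on a cart in front of the work surface, level with it; the furniture and walls round the work are solid. World frame = base frame: x ahead of the robot, y to its left, z up, the work surface at z = 0. Lengths are in mm, angles in rad, forces in N, time in s.
With the tool pointing down it reaches from about 275 to 1000 mm from the base axis. Payload 8.4 kg.
Tool frame: the origin (TCP) lies midway between the tips of the shut fingers; the grasp point (between the pads) lies 19 mm behind it; z points along the fingers, y is the line along which they close (so a half turn about z gives the same grasp; the last joint's range is limited). The gripper opens to 85 mm and grips with 20 to 120 N. Pads are 22 mm wide; open, the fingers measure 114 mm over their backs; the gripper's body (76 mm by 85 mm) begins 54 mm behind the grasp point. The pads swing forward as they close: fully open they stand 13 mm farther back than shut.
Start: joints at [-1.151, 0.353, 1.633, -0, 1.155, -0.002], TCP at [255.876, -570.224, 231.281] pointing down, gripper open.
Joint ranges: [-2.63, 2.63], [-0.92, 2.1], [0.06, 2.66], [-1.3, 4.44], [0, 2.69], [-3.02, 3.02]. Speed limits (rad/s): [2.22, 2.22, 2.79, 3.14, 3.14, 3.14].

### API

Orientations are given as [roll, pitch, yaw] about the fixed x, y, z axes, in that order (R = Rz(yaw) Ry(pitch) Rx(roll)).
In Python, from rig import telemetry, optics, r gives the robot as it stands.
- The arm moves only by the tool play_rows, never from a script. Its arguments are lists of equal length, an entry for each row: "dp": the shift along the tool's x, y, z in units of 40 mm (1.0 is 40 mm), a list of three; "rot": the turn, a rotation vector about the tool's x, y, z in units of 6 degrees (1.0 is 6 degrees), a list of three. In form: {"dp": [[tx, ty, tz], ...], "rot": [[ax, ay, az], ...]}. A call has 1 to 5 rows; each row is the pose to reach, as a shift and turn from the pose commanded when the call began, along the tool's axes at that moment; what a row does not reach only later rows make up. A row lasts 1/12 s, in which the tool goes at most 41.7 mm and 7.16 degrees, less where a joint would pass 70% of its speed; a pose out of reach is approached as far as the arm can. A call with a gripper value outside its range is refused whole. "fingers" is the opening, from 0 (shut) to 1 (fully open), set as the call begins (left out, the last holds). The fingers move at their own pace and stop on an object; "grip_force" is the grip in N (left out, the last holds). Time passes only in rows, so rows that repeat a pose let the fingers close. It gives the time, the measured TCP pose, the force, the opening and the grip force at its end, in the units of the state.
- telemetry.sense(): the state, without advancing time (a new reading comes with each control period).
- optics.grab_frame(name): name is "scene" or "top" or "wrist"; returns a dict with "color" (400x640x3 uint8, red, green, blue), "mtx" (3x3 intrinsics, pixels), "R" (3x3) and "t" (3): a world point X has camera coordinates R X + t; the wrist camera has in their place "mount" (4x4, takes a point from camera to tool coordinates, whose origin is the TCP and whose axes are the flange's). Camera axes: x right, y down, z forward; pixel columns grow to the right and rows downward; lengths in mm; the calibration is good to about 2 mm. The wrist camera is an equidistant fisheye: a pixel r from the principal point sees the ray r / f radians off the axis. A picture is of the moment at which its call begins: read the wrist's pose just before it. There is no depth.
- r.sign_off(): hands the job in; it is judged then, once.
The state is a dict: "clock": time; "qpos": joint angles; "qvel": joint speeds; "joint_efforts": joint torques, N m; "eef_pos": TCP position; "tcp_rot": TCP orientation; "contact_force": force on the tool from outside, world axes, zero at the start; "wrist_torque": the same for the moment, N m; "opening": opening from 0.0 (shut) to 1.0 (fully open); "grasp_force": force on a finger pad.
Only numpy, scipy, OpenCV 4.12 (cv2) and the standard library are available. Lean on these libraries where they do the work, as an engineer would, in place of code of your own. Each camera call takes 0.05 s, during which the arm holds its last target. There are 200 camera calls.

### The job

Set the dish shaker to its fast speed: push its T-bar lever to the right, past the middle notch, all the way to the far stop. Then press the round start button on the left end of the deck fully down and let it come back up. Do not lift, shove or tip the shaker, and leave the dish on it and the jar, dropper bottle and beaker near it where they are.

Things in the scene. Friction and masses are not known exactly. Their poses are not given: they have to be found in the camera images.
- shaker: Low white box with grey deck, 140 mm deep (its x), 280 mm wide (its y), deck 60 mm up; 5 kg, loose on rubber feet. Origin: centre of its underside; x to its back (away from the robot), y to its left end, z up; turned by up to 0.15 rad. Lever at mid deck, round start button at the left (+y) end, platform with the dish at the right end (platform 18 mm above the deck).
- speed_lever (a joint): Lever angle, rad. It swings in the shaker's y-z plane about an axis along x at x +35, y +10, z +50 mm of the shaker. 0: off, leaning 0.5 rad left (+y); 0.5: upright in the middle notch (slow), where a spring detent catches it; 1.0: leaning 0.5 rad right (-y) at the end stop (fast), held by the detent. Leaving a notch takes about 6 to 8 N at the bar; let go, it falls into the nearest notch.
- lever_bar (a point): Centre of the lever's black T-bar: a round bar 18 mm thick, 54 mm long, along the shaker's x, 85 mm from the pivot on a 9 mm steel stem. It travels 82 mm towards the shaker's -y from off to fast; its centre is 65 mm above the deck at both ends and 75 mm in the middle.
- start_button (a joint): Travel of the spring start button, m: 0 released, 0.006 fully down. Springs back by itself; fully down takes 5 N.
- start_button_top (a point): Centre of the top face of the round start button (cap 32 mm across, in a black housing), which is pressed straight down; on the deck at the left end of the shaker, about 98 mm to the left (+y) of the lever's pivot.
- dish: Closed glass dish 88 mm across, 14 mm high, lying loose on the shaker's platform; origin at the centre of its underside. Leave alone.
- jar: Specimen jar 49 mm across, 68 mm high, standing to the right of the shaker; origin at the centre of its underside. Leave alone.
- dropper: Dropper bottle 33 mm across, 104 mm high, standing farther to the right of the shaker; origin at the centre of its underside. Leave alone.
- rinse_beaker: Glass beaker 56 mm across, 72 mm high, standing on the counter to the left of the sink; origin at the centre of its underside. Leave alone.

How it is judged:
By the outcome, as a careful person would: the job done as asked, in the order asked, and still so for the second after the job is handed in, with the robot touching nothing.
It also fails if it takes over 38 s, if anything falls off the work surface, if the arm or the gripper's body presses on something with over 40 N, if the wrist force passes 120 N, or if a joint passes its speed limit or range.

## Working session

There is one attempt and no reset: what is moved stays moved. The work goes in short steps, Python scripts to look and compute and a tool call to move; the robot and the scene stay as the last step left them, time stands still between calls to the robot, and variables do not carry over. Pictures are saved under pics/ and viewed, at most 10 in all, crops included, and the job is handed in when it is done.

Besides the shell and the picture viewer there is one more tool, called after "Emit:" as name(argument=value, ...) on one line, values as JSON. play_rows: Moves the arm, as the interface text tells. Its arguments: {"type":"object","properties":{"dp":{"type":"array"},"rot":{"type":"array"},"fingers":{"type":"number"},"grip_force":{"type":"number"}},"required":["dp","rot"]}

```bash
mkdir -p pics; python3 - <<'E'
from rig import telemetry, optics, r
import cv2
s=telemetry.sense(); print(s['clock'],s['eef_pos'],s['tcp_rot'],s['opening'])
for n in ("scene","top"):
    f=optics.grab_frame(n); cv2.imwrite(f"pics/{n}0.png",f["color"][:,:,::-1]); print(n,f["mtx"],f["R"],f["t"])
E
```

```text
0.0 [ 255.67201035 -569.76458358  230.5379167 ] [-3.14012041e+00  5.67842373e-06  4.21808248e-01] 0.9986317640546546
scene [[373.61794082   0.         313.83526029]
 [  0.         373.61794082 197.4701595 ]
 [  0.           0.           1.        ]] [[ 0.63814658 -0.76948036 -0.02586327]
 [-0.36144049 -0.26975151 -0.89252165]
 [ 0.67980123  0.57890767 -0.45026236]] [-258.34655198  257.44775535  985.23867926]
top [[416.02668893   0.         319.85978436]
 [  0.         416.02668893 202.26713091]
 [  0.           0.           1.        ]] [[-0.13891909 -0.99029694  0.00366885]
 [-0.94246864  0.13107039 -0.30752792]
 [ 0.30406308 -0.04617928 -0.95153199]] [  93.74031809  470.28083995 1665.5157797 ]
```

View pics/scene0.png

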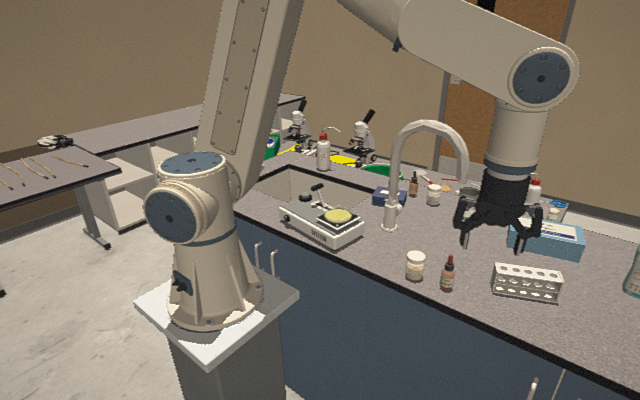

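View pics/top0.png

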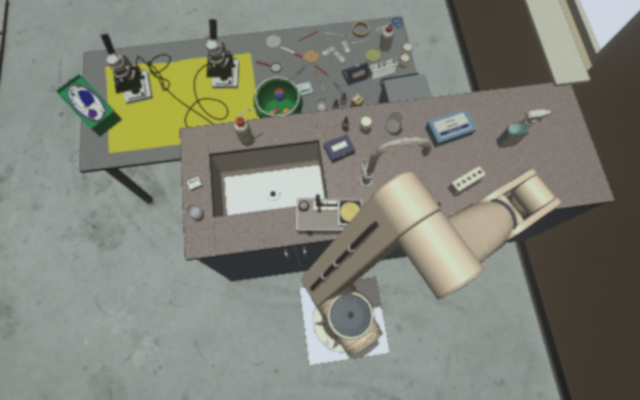

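The scene view shows the shaker near pixel (320,218) with its lever at about (317,190). The top view shows it at (330,215) on the front of the sink. The tap is at (367,180), behind and to the right. I'll zoom in on both.

```bash
python3 - <<'E'
import cv2,numpy as np
a=cv2.imread("pics/scene0.png")[165:265,260:400]; b=cv2.imread("pics/top0.png")[175:250,280:385]
a=cv2.resize(a,None,fx=5,fy=5,interpolation=cv2.INTER_CUBIC)
b=cv2.resize(b,None,fx=7,fy=7,interpolation=cv2.INTER_CUBIC)
cv2.imwrite("pics/sc1.png",a);cv2.imwrite("pics/tp1.png",b)
E
```

```text
(no output)
```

View pics/sc1.png

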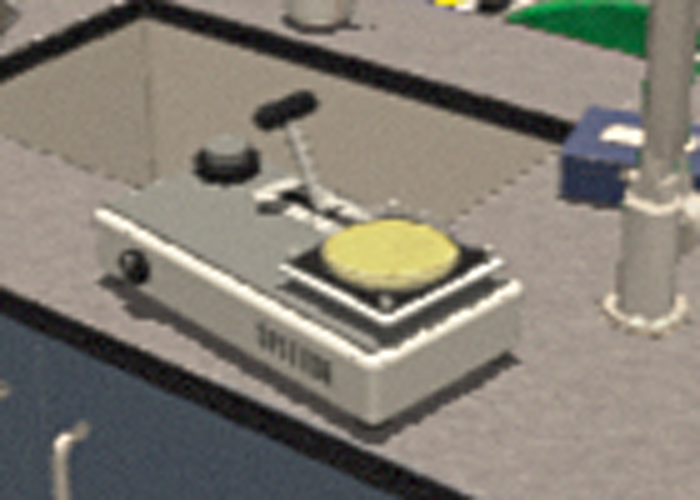

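View pics/tp1.png

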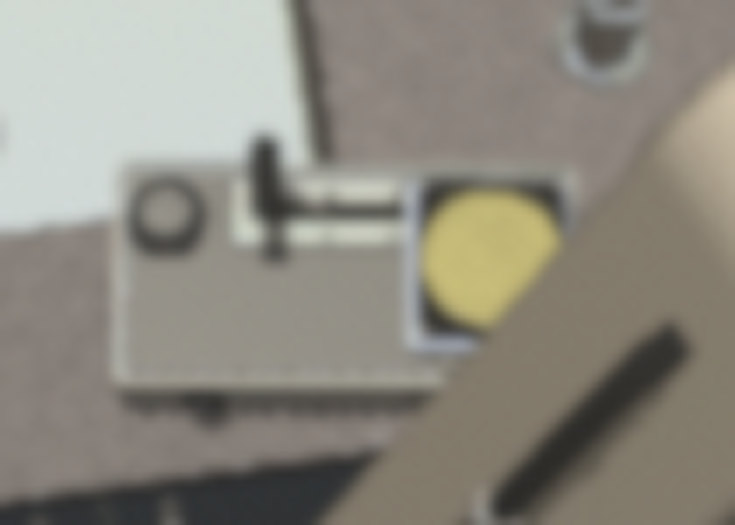

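The crops show four things:
- **Lever:** it leans left. The bar centre is at about scene (317,187) and top (318,200).
- **Button:** at scene (305,195) and top (303.5,205).
- **Deck corners:** visible in both views.
- **Dish:** on the platform at the right end.

Next I'll compute positions from these.

```bash
cat > h.py <<'E'
import numpy as np
from rig import optics
C={n:optics.grab_frame(n) for n in("scene","top")}
def ray(n,p):
    f=C[n];d=np.array(f["R"]).T@np.linalg.solve(f["mtx"],[p[0],p[1],1]);return -np.array(f["R"]).T@f["t"],d/np.linalg.norm(d)
def onz(n,p,z):
    o,d=ray(n,p);return o+d*(z-o[2])/d[2]
def tri(a,b):
    o1,d1=ray("scene",a);o2,d2=ray("top",b)
    s=np.linalg.lstsq(np.c_[d1,-d2],o2-o1,rcond=None)[0];p,q=o1+s[0]*d1,o2+s[1]*d2
    return (p+q)/2,np.linalg.norm(p-q)
def proj(n,X):
    f=C[n];v=f["mtx"]@(f["R"]@np.array(X)+f["t"]);return v[:2]/v[2]
S=lambda x,y:(260+x/5-.4,165+y/5-.4)
T=lambda x,y:(280+x/7-.4,175+y/7-.4)
E
python3 - <<'E'
from h import *
np.set_printoptions(precision=1,suppress=True)
for nm,p in dict(LF=(98,212),RF=(375,360),RB=(520,285)).items(): print("scene",nm,onz("scene",S(*p),60))
for nm,p in dict(LB=(120,163),LF=(116,386)).items(): print("top",nm,onz("top",T(*p),60))
print("button",tri(S(228,144),T(165,212)),onz("scene",S(228,157),66), onz("top",T(165,214),75))
print("bar",tri(S(286,109),T(265,180)), onz("scene",S(286,109),125))
print("bar ends",tri(S(318,98),T(264,135)),tri(S(257,118),T(267,225)))
print("dish", onz("scene",S(391,250),92), onz("top",T(490,256),92))
E
```

```text
scene LF [376.4 129.7  60. ]
scene RF [ 342.  -134.5   60. ]
scene RB [ 467.9 -155.1   60. ]
top LB [515.9 121.2  60. ]
top LF [378.6 140.5  60. ]
button (array([475.5,  97.5,  82.2]), np.float64(2.8481853743455385)) [485.5 105.1  66. ] [475.4  98.5  75. ]
bar (array([471.5,  38.5, 127.9]), np.float64(1.05774233711598)) [476.8  42.3 125. ]
bar ends (array([500.1,  34.6, 126.2]), np.float64(2.902028935406548)) (array([443.6,  41.1, 130.9]), np.float64(1.608032932705381))
dish [409.3 -96.6  92. ] [418.1 -87.   92. ]
```

```bash
python3 - <<'E'
from h import *
import cv2
np.set_printoptions(precision=1,suppress=True)
print("tap base",onz("scene",(389,229),0),onz("top",(366,184),0))
print("tap body top",tri((391,190),(368,172)))
print("arc top candidates",[tri((424,121),(u,v)) for u,v in((385,148),(395,142),(405,140))])
print("spout end",tri((461,205),(428,150)))
f=cv2.imread("pics/top0.png")[125:200,345:445]; g=cv2.imread("pics/scene0.png")[105:245,370:480]
f=cv2.resize(f,(400,300)); g=cv2.resize(g,(400,509)); o=np.zeros((509,800,3),np.uint8);o[:300,:400]=f;o[:,400:]=g
cv2.imwrite("pics/tap.png",o)
E
```

```text
tap base [ 565.  -195.6    0. ] [ 558.5 -190.2    0. ]
tap body top (array([ 563.2, -187.4,  141.8]), np.float64(11.118471598067536))
arc top candidates [(array([ 575.6, -244.6,  363.2]), np.float64(56.79201581636345)), (array([ 576.7, -264.3,  373.3]), np.float64(16.40046356435588)), (array([ 564.1, -284.4,  385.5]), np.float64(13.669429294177101))]
spout end (array([ 601.1, -423. ,  157.7]), np.float64(44.268378054633054))
```

View pics/tap.png

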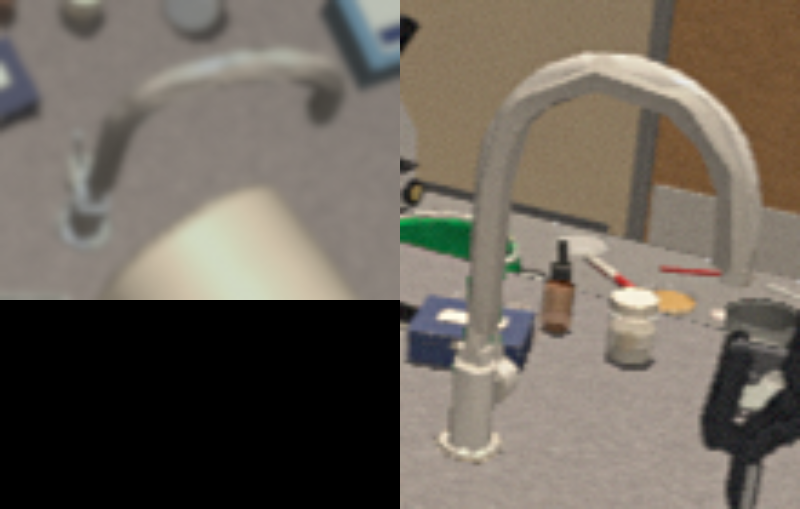

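The tap base is at about (562,-193). Its pipe arcs to the right at x of about 570–600, up to z of about 370, so the approach stays at x below 420 there. The shaker centre comes out near (427,-8) with yaw about -0.135, and the bar near (470,38,125), which matches the given geometry.

Emit:
play_rows(dp=[[0.84, -0.58, 0], [1.68, -1.16, 0], [2.52, -1.74, 0], [3.36, -2.32, 0], [4.2, -2.9, 0]], rot=[[0, 0, -1.1], [0, 0, -2.2], [0, 0, -3.3], [0, 0, -4.4], [0, 0, -5.5]], fingers=0)

```text
clock: 0.72
eef_pos: [362.2, -394.0, 231.3]
tcp_rot: [3.141, -0.0, 1.003]
contact_force: [1.7, -1.1, -0.1]
opening: 0.303
grasp_force: 0.0
```

```bash
cat > go.py <<'E'
import sys,numpy as np
from rig import telemetry
from scipy.spatial.transform import Rotation as Ro
s=telemetry.sense();x,y,z,yaw=map(float,sys.argv[1:5])
R=Ro.from_euler("xyz",s["tcp_rot"]);G=Ro.from_euler("xyz",[np.pi,0,yaw])
np.set_printoptions(precision=2,suppress=True)
d=np.array([x,y,z])-s["eef_pos"]
print(s["clock"],s["eef_pos"],s["tcp_rot"],s["contact_force"],s["opening"])
print("dp",R.inv().apply(d)/40,"rot",np.degrees((R.inv()*G).as_rotvec())/6,"dist",np.linalg.norm(d))
E
python3 go.py 400 -200 231 1.436; python3 go.py 475 73 200 1.436
```

```text
0.7167 [ 362.16 -393.96  231.29] [ 3.14 -0.    1.  ] [ 1.75 -1.09 -0.14] 0.3030433026924784
dp [ 4.6  -1.81  0.01] rot [ 0.   -0.   -4.14] dist 197.61883841721277
0.7167 [ 362.16 -393.96  231.29] [ 3.14 -0.    1.  ] [ 1.75 -1.09 -0.14] 0.3030433026924784
dp [11.36 -3.9   0.78] rot [ 0.   -0.   -4.14] dist 481.42025961595135
```

Emit:
play_rows(dp=[[0.92, -0.36, 0], [1.84, -0.72, 0], [2.76, -1.08, 0], [3.68, -1.44, 0], [4.6, -1.8, 0]], rot=[[0, 0, -0.83], [0, 0, -1.66], [0, 0, -2.5], [0, 0, -3.3], [0, 0, -4.14]])

```text
clock: 1.13
eef_pos: [400.9, -200.2, 231.4]
tcp_rot: [3.141, 0.0, 1.435]
contact_force: [1.2, 0.6, -0.0]
opening: 0.001
grasp_force: 0.0
```

```bash
python3 go.py 475 76 200 1.436
```

```text
1.1333 [ 400.89 -200.18  231.45] [3.14 0.   1.44] [ 1.19  0.62 -0.  ] 0.0007806418495038334
dp [7.09 0.9  0.79] rot [ 0.    0.   -0.01] dist 287.6737410352001
```

Emit:
play_rows(dp=[[1.0, 0.13, 0], [2.0, 0.26, 0], [3.0, 0.39, 0], [4.0, 0.52, 0], [5.0, 0.65, 0]], rot=[[0, 0, 0], [0, 0, 0], [0, 0, 0], [0, 0, 0], [0, 0, 0]])

```text
clock: 1.55
eef_pos: [454.6, -5.5, 231.6]
tcp_rot: [3.141, -0.0, 1.431]
contact_force: [0.8, -0.2, 0.3]
opening: 0.001
grasp_force: 0.0
```

Emit:
play_rows(dp=[[0.7, 0.08, 0.25], [1.4, 0.17, 0.5], [2.1, 0.25, 0.79], [2.1, 0.25, 0.79], [2.1, 0.25, 0.79]], rot=[[0, 0, 0], [0, 0, 0], [0, 0, 0], [0, 0, 0], [0, 0, 0]])

```text
clock: 1.97
eef_pos: [475.7, 75.3, 199.1]
tcp_rot: [-3.14, 0.001, 1.434]
contact_force: [-0.4, 0.0, -0.1]
opening: 0.0
grasp_force: 0.0
```

```bash
python3 go.py 475 76 113 1.436; python3 - <<'E'
from rig import telemetry,optics
import cv2
f=optics.grab_frame("scene");w=optics.grab_frame("wrist");print(w["mtx"],w["mount"])
cv2.imwrite("pics/w2.png",w["color"][:,:,::-1]);cv2.imwrite("pics/s2.png",f["color"][:,:,::-1])
E
```

```text
1.9667 [475.7   75.29 199.08] [-3.14  0.    1.43] [-0.43  0.03 -0.09] 0.0004694872306073578
dp [ 0.02 -0.02  2.15] rot [-0.01  0.   -0.02] dist 86.08229915296243
[[309.70691629   0.         323.81666226]
 [  0.         309.70691629 203.64037154]
 [  0.           0.           1.        ]] [[ 1.82392290e-04 -9.45433345e-01 -3.25815526e-01  8.37290439e+01]
 [ 9.99999361e-01 -1.91100415e-04  1.11432651e-03  1.03018310e+00]
 [-1.11578492e-03 -3.25815521e-01  9.45432706e-01 -1.42766968e+02]
 [ 0.00000000e+00  0.00000000e+00  0.00000000e+00  1.00000000e+00]]
```

View pics/w2.png

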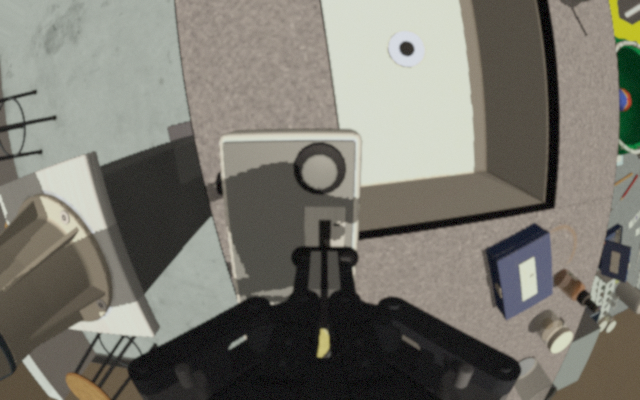

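```bash
cat >> h.py <<'E'
from rig import telemetry
from scipy.spatial.transform import Rotation as Ro
W=optics.grab_frame("wrist"); _s=telemetry.sense()
M=np.array(W["mount"]);Rt=Ro.from_euler("xyz",_s["tcp_rot"]).as_matrix();P=np.array(_s["eef_pos"])
def wpix(X):
    c=M[:3,:3].T@(Rt.T@(np.array(X)-P)-M[:3,3]);th=np.arctan2(np.hypot(c[0],c[1]),c[2]);u=c[:2]/np.hypot(*c[:2])
    return W["mtx"][:2,2]+W["mtx"][0,0]*th*u
def wonz(p,z):
    v=np.array(p)-W["mtx"][:2,2];th=np.hypot(*v)/W["mtx"][0,0];u=v/np.hypot(*v)
    d=Rt@M[:3,:3]@np.r_[np.sin(th)*u,np.cos(th)];o=P+Rt@M[:3,3];return o+d*(z-o[2])/d[2]
E
python3 - <<'E'
from h import *
np.set_printoptions(precision=1,suppress=True)
print("tcp",wpix(P),"bar exp",wpix([470,38,125]))
print("bar meas",wonz((325,257),125),wonz((296,257),125),wonz((354,257),125))
print("button",[wonz((320,168),z) for z in(75,82,88)])
print("corners",wonz((222,134),60),wonz((359,133),60))
E
```

```text
tcp [321.5 265.1] bar exp [320.7 256.3]
bar meas [473.3  36.9 125. ] [450.2  40.  125. ] [496.3  33.4 125. ]
button [array([477.7,  98.1,  75. ]), array([478. ,  99.6,  82. ]), array([478.2, 100.9,  88. ])]
corners [390.3 141.8  60. ] [517.1 122.6  60. ]
```

The wrist view puts the bar at about (473,37), pixel (325,257), and the button at (478,99), pixel (320,168). That agrees with the other views, so I'll lower the shut fingers to the left of the bar.

Emit:
play_rows(dp=[[0, 0, 0.6], [0, 0, 1.2], [0, 0, 1.8], [0, 0, 2.15], [0, 0, 2.15]], rot=[[0, 0, 0], [0, 0, 0], [0, 0, 0], [0, 0, 0], [0, 0, 0]])

```text
clock: 2.63
eef_pos: [474.2, 73.1, 111.5]
tcp_rot: [-3.138, 0.001, 1.43]
contact_force: [-0.2, -1.0, -0.4]
opening: -0.005
grasp_force: 0.0
```

Emit:
play_rows(dp=[[-0.1, 0, 0], [-0.2, 0, 0], [-0.3, 0, 0], [-0.4, 0, 0], [-0.5, 0, 0]], rot=[[0, 0, 0], [0, 0, 0], [0, 0, 0], [0, 0, 0], [0, 0, 0]])

```text
clock: 3.05
eef_pos: [474.4, 54.6, 115.0]
tcp_rot: [3.139, -0.002, 1.43]
contact_force: [-0.4, 10.6, 6.8]
opening: -0.0
grasp_force: 5.3
```

Emit:
play_rows(dp=[[-0.08, 0, 0], [-0.16, 0, 0], [-0.24, 0, 0], [-0.32, 0, 0], [-0.4, 0, 0]], rot=[[0, 0, 0], [0, 0, 0], [0, 0, 0], [0, 0, 0], [0, 0, 0]])

```text
clock: 3.47
eef_pos: [471.2, 38.2, 114.1]
tcp_rot: [3.141, 0.0, 1.431]
contact_force: [0.1, -0.5, -0.0]
opening: 0.001
grasp_force: 0.0
```

The lever snapped out of the off notch at about 11 N. Next I'll push it through the middle notch.

Emit:
play_rows(dp=[[-0.1, 0, 0], [-0.2, 0, 0], [-0.3, 0, 0], [-0.4, 0, 0], [-0.5, 0, 0]], rot=[[0, 0, 0], [0, 0, 0], [0, 0, 0], [0, 0, 0], [0, 0, 0]])

```text
clock: 3.88
eef_pos: [468.1, 18.4, 113.6]
tcp_rot: [-3.141, 0.0, 1.431]
contact_force: [0.2, 0.1, 0.1]
opening: -0.003
grasp_force: 0.2
```

Emit:
play_rows(dp=[[-0.08, 0, 0], [-0.16, 0, 0], [-0.24, 0, 0], [-0.32, 0, 0], [-0.4, 0, 0]], rot=[[0, 0, 0], [0, 0, 0], [0, 0, 0], [0, 0, 0], [0, 0, 0]])

```text
clock: 4.3
eef_pos: [466.1, 2.9, 113.6]
tcp_rot: [3.142, -0.0, 1.431]
contact_force: [0.1, -0.4, -0.2]
opening: 0.0
grasp_force: 0.0
```

Emit:
play_rows(dp=[[-0.05, 0, 0], [-0.1, 0, 0], [-0.15, 0, 0], [-0.2, 0, 0], [-0.25, 0, 0]], rot=[[0, 0, 0], [0, 0, 0], [0, 0, 0], [0, 0, 0], [0, 0, 0]])

```text
clock: 4.72
eef_pos: [464.6, -7.2, 113.7]
tcp_rot: [3.142, 0.0, 1.431]
contact_force: [0.0, 0.4, 0.2]
opening: -0.001
grasp_force: 0.0
```

```bash
python3 - <<'E'
from h import *
import cv2
np.set_printoptions(precision=1,suppress=True)
f=optics.grab_frame("scene")["color"][165:265,260:380,::-1]
o=np.zeros((500,800,3),np.uint8);o[:300,:360]=cv2.resize(f,(360,300),interpolation=2)
o[:,360:]=cv2.resize(W["color"][120:345,220:418,::-1],(440,500),interpolation=2)
cv2.imwrite("pics/c3.png",o)
k=np.array([470-.135*82,38-.991*82,125]);m=np.array([470-.135*41,38-.991*41,135])
print("expected fast px",proj("scene",k),wpix(k),"mid",proj("scene",m),wpix(m),k)
E
```

```text
expected fast px [333.7 194.9] [320.6 330.5] mid [324.9 188.4] [319.5 280.1] [458.9 -43.3 125. ]
```

View pics/c3.png

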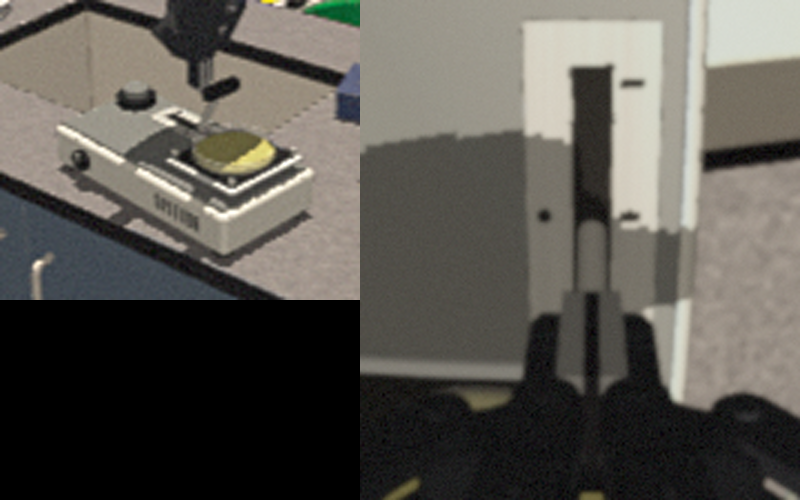

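In the scene view the bar is at (333.3,194.3), against (333.7,194.9) expected for fast, and the shaker corners haven't moved. I'll nudge gently to confirm it is at the stop.

Emit:
play_rows(dp=[[-0.05, 0, 0], [-0.1, 0, 0], [-0.15, 0, 0], [-0.2, 0, 0], [-0.25, 0, 0]], rot=[[0, 0, 0], [0, 0, 0], [0, 0, 0], [0, 0, 0], [0, 0, 0]])

```text
clock: 5.33
eef_pos: [463.2, -17.1, 113.7]
tcp_rot: [-3.142, 0.0, 1.431]
contact_force: [0.7, -0.3, 0.6]
opening: -0.003
grasp_force: 0.0
```

Emit:
play_rows(dp=[[-0.03, 0, 0], [-0.05, 0, 0], [-0.05, 0, 0]], rot=[[0, 0, 0], [0, 0, 0], [0, 0, 0]])

```text
clock: 5.58
eef_pos: [462.9, -19.0, 113.7]
tcp_rot: [-3.141, 0.0, 1.431]
contact_force: [0.2, 0.9, -0.8]
opening: -0.0
grasp_force: 0.0
```

Emit:
play_rows(dp=[[-0.03, 0, 0], [-0.05, 0, 0], [-0.05, 0, 0]], rot=[[0, 0, 0], [0, 0, 0], [0, 0, 0]])

```text
clock: 5.83
eef_pos: [462.8, -20.4, 113.7]
tcp_rot: [3.142, -0.001, 1.431]
contact_force: [0.3, 3.5, -0.7]
opening: -0.001
grasp_force: 1.8
```

Emit:
play_rows(dp=[[-0.02, 0, 0], [-0.03, 0, 0], [-0.03, 0, 0]], rot=[[0, 0, 0], [0, 0, 0], [0, 0, 0]])

```text
clock: 6.08
eef_pos: [462.8, -20.7, 113.7]
tcp_rot: [3.142, -0.002, 1.43]
contact_force: [1.1, 10.1, -1.6]
opening: -0.006
grasp_force: 5.2
```

Emit:
play_rows(dp=[[0.2, 0, 0], [0.5, 0, 0], [0.9, 0, -0.1], [1.4, 0, -0.3], [2.0, 0, -0.5]], rot=[[0, 0, 0], [0, 0, 0], [0, 0, 0], [0, 0, 0], [0, 0, 0]])

```text
clock: 6.5
eef_pos: [473.4, 57.5, 133.7]
tcp_rot: [-3.141, 0.001, 1.431]
contact_force: [0.6, 0.3, 0.3]
opening: 0.001
grasp_force: 0.0
```

```bash
python3 go.py 477 98.5 105 1.436; python3 - <<'E'
from h import *
import cv2
np.set_printoptions(precision=1,suppress=True)
o=np.zeros((500,800,3),np.uint8)
f=C["scene"]["color"][165:265,260:380,::-1];o[:300,:360]=cv2.resize(f,(360,300),interpolation=2)
o[:330,360:]=cv2.resize(W["color"][60:225,210:430,::-1],(440,330),interpolation=2)
cv2.imwrite("pics/c4.png",o)
E
```

```text
6.5 [473.35  57.52 133.71] [-3.14  0.    1.43] [0.56 0.33 0.34] 0.001028180469306742
dp [ 1.03 -0.05  0.72] rot [-0.01  0.01 -0.05] dist 50.16491349024371
```

View pics/c4.png

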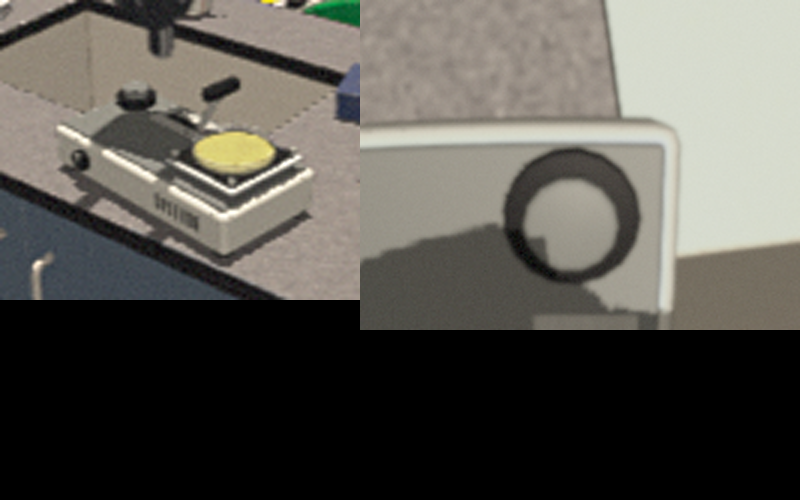

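The lever is firm against the stop (10 N for 1 mm) and still in fast after I backed off. The button cap is at wrist pixel (315.5,175), about 47 px across.

```bash
python3 - <<'E'
from h import *
np.set_printoptions(precision=1,suppress=True)
for z in(70,76,82,88): print(z,wonz((315.5,174.5),z),np.linalg.norm(wonz((292,174.5),z)-wonz((339,174.5),z)),np.linalg.norm(wonz((315.5,148.5),z)-wonz((315.5,201),z)))
E
```

```text
70 [473.4  90.8  70. ] 32.21179872878401 37.11759551717086
76 [473.8  92.2  76. ] 31.273731151549864 36.0366619998372
82 [474.2  93.6  82. ] 30.335663574315774 34.95572848250353
88 [474.5  95.   88. ] 29.397595997081627 33.874794965169876
```

Emit:
play_rows(dp=[[0.35, -0.03, 0], [0.7, -0.06, 0.1], [0.94, -0.08, 0.4], [0.94, -0.08, 0.75], [0.94, -0.08, 0.75]], rot=[[0, 0, 0], [0, 0, 0], [0, 0, 0], [0, 0, 0], [0, 0, 0]])

```text
clock: 7.22
eef_pos: [474.0, 94.2, 101.5]
tcp_rot: [-3.138, 0.002, 1.431]
contact_force: [-1.8, -0.1, -1.5]
opening: -0.002
grasp_force: 0.0
```

Emit:
play_rows(dp=[[0, 0, 0.1], [0, 0, 0.2], [0, 0, 0.3], [0, 0, 0.4], [0, 0, 0.4]], rot=[[0, 0, 0], [0, 0, 0], [0, 0, 0], [0, 0, 0], [0, 0, 0]])

```text
clock: 7.63
eef_pos: [475.5, 94.6, 87.2]
tcp_rot: [-3.141, 0.0, 1.431]
contact_force: [-0.9, 0.6, 0.0]
opening: 0.002
grasp_force: 0.0
```

Emit:
play_rows(dp=[[0, 0, 0.03], [0, 0, 0.06], [0, 0, 0.1], [0, 0, 0.1]], rot=[[0, 0, 0], [0, 0, 0], [0, 0, 0], [0, 0, 0]])

```text
clock: 7.97
eef_pos: [475.7, 94.9, 83.5]
tcp_rot: [-3.141, 0.0, 1.431]
contact_force: [-0.6, 0.6, 0.0]
opening: 0.004
grasp_force: 0.0
```

Emit:
play_rows(dp=[[0, 0, 0.03], [0, 0, 0.06], [0, 0, 0.1], [0, 0, 0.1]], rot=[[0, 0, 0], [0, 0, 0], [0, 0, 0], [0, 0, 0]])

```text
clock: 8.3
eef_pos: [475.9, 95.0, 79.6]
tcp_rot: [3.141, -0.0, 1.431]
contact_force: [-0.5, 0.0, 3.0]
opening: -0.0
grasp_force: 1.4
```

Emit:
play_rows(dp=[[0, 0, 0.03], [0, 0, 0.06], [0, 0, 0.08], [0, 0, 0.08]], rot=[[0, 0, 0], [0, 0, 0], [0, 0, 0], [0, 0, 0]])

```text
clock: 8.63
eef_pos: [475.9, 95.0, 76.5]
tcp_rot: [3.141, -0.0, 1.431]
contact_force: [-0.7, 0.5, 4.8]
opening: -0.005
grasp_force: 2.3
```

Emit:
play_rows(dp=[[0, 0, 0.03], [0, 0, 0.05], [0, 0, 0.05], [0, 0, 0.05]], rot=[[0, 0, 0], [0, 0, 0], [0, 0, 0], [0, 0, 0]])

```text
clock: 8.97
eef_pos: [476.0, 95.0, 75.7]
tcp_rot: [3.141, -0.0, 1.431]
contact_force: [-5.4, -0.9, 21.7]
opening: -0.001
grasp_force: 11.2
```

The hard stop is at z of about 75.8, roughly 6 mm below the cap's rest height of about 82, after the spring force rose to about 5 N. The button is fully down, so I'll lift off and retreat.

Emit:
play_rows(dp=[[0, 0, -0.2], [0, 0, -0.6], [0, 0, -1.2], [0, 0, -2.0], [0, 0, -2.8]], rot=[[0, 0, 0], [0, 0, 0], [0, 0, 0], [0, 0, 0], [0, 0, 0]])

```text
clock: 9.38
eef_pos: [474.8, 94.7, 186.9]
tcp_rot: [-3.139, 0.001, 1.431]
contact_force: [0.7, -0.2, 0.2]
opening: 0.0
grasp_force: 0.0
```

Emit:
play_rows(dp=[[0, 0, -0.5], [0, 0, -0.8], [0, 0, -0.8], [0, 0, -0.8], [0, 0, -0.8]], rot=[[0, 0, 0], [0, 0, 0], [0, 0, 0], [0, 0, 0], [0, 0, 0]])

```text
clock: 9.8
eef_pos: [475.0, 94.8, 217.3]
tcp_rot: [-3.14, 0.001, 1.431]
contact_force: [0.7, 0.7, -0.2]
opening: -0.001
grasp_force: 0.0
```

```bash
python3 - <<'E'
from h import *
import cv2
print(_s["clock"],P,_s["contact_force"])
o=np.zeros((500,800,3),np.uint8)
o[:300,:360]=cv2.resize(C["scene"]["color"][165:265,260:380,::-1],(360,300),interpolation=2)
o[:440,360:]=cv2.resize(W["color"][120:340,210:430,::-1],(440,440),interpolation=2)
cv2.imwrite("pics/c5.png",o)
E
```

```text
Traceback (most recent call last):
NameError: name '_s' is not defined
```

```bash
python3 - <<'E'
from h import *
import cv2
o=np.zeros((500,800,3),np.uint8)
o[:300,:360]=cv2.resize(C["scene"]["color"][165:265,260:380,::-1],(360,300),interpolation=2)
o[:440,360:]=cv2.resize(W["color"][120:340,210:430,::-1],(440,440),interpolation=2)
cv2.imwrite("pics/c5.png",o)
E
```

```text
(no output)
```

View pics/c5.png

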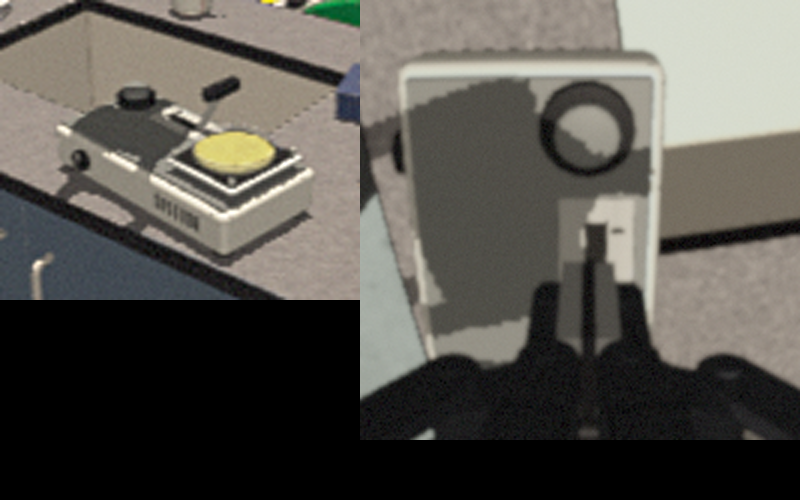

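The lever bar is still in fast at scene pixel (333,194). The button is up, the dish and shaker haven't moved, and the arm is clear at z 217.

```bash
python3 -c "
from rig import r
print(r.sign_off())"
```

```text
the job is handed in; nothing more can be done
None
```

The shaker is set to fast with the lever against its far stop, and the start button was pressed fully down and came back up; the shaker and dish look unmoved, the arm never went near the jar, dropper bottle or beaker, and the job was handed in at about 10 s.

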